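# Seat the scanner's battery pack in its charger

## Task

Put the spare scanner battery on charge: stand it in the charger's bay with its orange rib to the side with the orange mark, and shuffle it gently about in the loose bay until it drops into the keyed seat and stands upright, fully home, then let go. Never press the battery hard against the charger (a light hand, well under 30 N), and leave the scanner, the doll and the marker where they are.

Things in the scene. Friction and masses are not known exactly. Their poses are not given: they have to be found in the camera images.
- battery_mid (a point): Centre of the battery pack: upright dark grey block, black top, 46 mm (its x) by 34 mm (its y) by 85 mm tall, about 0.18 kg; this point is 42.5 mm above its foot, z up. Its flat long sides (y = +-17 mm) are clear for the fingers: grip 60 to 70 mm above the foot, and the fingertips stay above the charger's rim, even when it is home.
- battery: The same battery pack, origin at the middle of its foot, same axes. On its -x end an orange key rib 10 mm wide stands out 6 mm, from near the foot up to 40 mm; an orange mark on the top is on the same side. The foot's edge has a 1 mm lead-in.
- charger: Charger: grey block on a black base, fixed to the counter, 102 x 84 mm, 50 mm tall; origin on its underside below the bay's middle, z up. Its -x side has an orange mark on the rim: the battery's rib must point that way (same yaw). Bay open above: x -38 to +32 mm, y -26 to +26 mm, so the battery has about 9 mm to spare on each side. Bay floor at z = 18 mm.
- bay (a point): Middle of the bay at the height of the white seat plate's flat top, 28 mm above the charger's underside, axes as the charger. The plate's keyed opening (49 x 37 mm, with a 14 mm wide notch for the rib at -x) is 1.5 mm larger than the battery all round and 10 mm deep. Battery centre: 42.5 mm above this point when standing on the plate, 32.5 mm when fully home.
- plate (a point): The same point again, for a warning: the plate does not move, but it is fitted out of true, differently each time. The opening's centre is up to 6 mm off this point in x and up to 6 mm in y, and turned up to 0.025 rad either way. That is not measured; it must be felt or seen.
- scanner_mid (a point): Centre of a black bar code scanner lying on the counter, 146 x 62 x 32 mm; bystander, leave alone.
- doll_mid (a point): Centre of a standing wooden peg doll in red, 38 mm across, 86 mm tall; bystander, leave alone.
- marker_mid (a point): Centre of a lying marker pen with a red cap, 129 x 14 x 16 mm; bystander, leave alone.
Things that resemble listed ones, but are neither listed nor needed, are in the scene too. Leave any yellow look-alike of the battery alone.

How it is judged:
At the end, for the whole second after the job is handed in: The battery stands in the charger's keyed seat: its centre less than 62.5 mm above the charger's origin (home is 60.5) and within 15 mm of it horizontally, tilted less than 0.06 rad, at rest and released (horizontal distance between battery_mid and charger below 0.015 m and z of battery_mid in the frame of charger below 0.0625 m and angle between battery_mid's own z axis and vertical below 0.06 rad and linear speed of battery below 0.01 m/s); the robot touches nothing.
It fails at once if the battery is pressed against the charger with more than 30 N (contact force between battery and charger above 30 N).
It fails at once if the battery is tipped more than 0.5 rad (angle between battery_mid's own z axis and vertical above 0.5 rad).
It fails at once if the scanner is moved more than 30 mm (distance of scanner_mid from where it was at the start of the episode above 0.03 m).
It fails at once if the doll is moved more than 30 mm (distance of doll_mid from where it was at the start of the episode above 0.03 m).
It fails at once if the marker is moved more than 30 mm (distance of marker_mid from where it was at the start of the episode above 0.03 m).
It also fails if it takes over 67 s, if anything falls off the work surface, if the arm or the gripper's body presses on something with over 40 N, if the wrist force passes 120 N, or if a joint passes its speed limit or range.

## Robot

A 6-joint arm with a two-finger parallel gripper is mounted at the origin on a cart in front of the work surface, level with it; the furniture and walls round the work are solid. World frame = base frame: x ahead of the robot, y to its left, z up, the work surface at z = 0. Lengths are in m, angles in rad, forces in N, time in s.
With the tool pointing down it reaches from about 0.375 to 0.9 m from the base axis. Payload 3.1 kg.
Tool frame: the origin (TCP) lies between the finger pads; the fingertips stand 8 mm ahead of it and the grasp point (between the pads) lies 11 mm behind it; z points along the fingers, y is the line along which they close (so a half turn about z gives the same grasp; the last joint's range is limited). The gripper opens to 85 mm and grips with 20 to 120 N. Pads are 22 mm wide; open, the fingers measure 114 mm over their backs; the gripper's body (76 mm by 85 mm) begins 54 mm behind the grasp point. The pads swing forward as they close: fully open they stand 13 mm farther back than shut.
Start: joints at [-1.52, 0.527, 1.433, -0, 1.181, -0.178], TCP at [0.142, -0.609, 0.239] pointing down, gripper open.
Joint ranges: [-3.08, 3.08], [-0.75, 2.2], [0.22, 2.44], [-1.43, 4.57], [0, 2.65], [-2.85, 2.85]. Speed limits (rad/s): [2.79, 2.79, 3.14, 3.14, 3.14, 3.14].

## Interface

Orientations are given as a unit quaternion [x, y, z, w].
In Python, from station import readout, cams, sign_off gives the robot as it stands.
- The arm moves only by the tool send_rows, never from a script. Its argument "commands" is text: rows parted by semicolons, each of 5 numbers parted by spaces: the finger opening in mm, from 0 to 85.4, then the shift along the tool's x, y, z each as a share of 0.02 m, from -1 to 1, then the turn about the tool's z as a share of 4 degrees, from -1 to 1. In form: grip dx dy dz spin; .... A call has 1 to 20 rows; each row shifts and turns the commanded pose from where the row before left it, along the tool's axes as they then stand; what a row does not reach is not made up. A row lasts 1/12 s, in which the tool goes at most 41.7 mm and 7.16 degrees, less where a joint would pass 70% of its speed; a pose out of reach is approached as far as the arm can. A call with a number of a shift or a turn outside -1 to 1 is refused whole. A call with a gripper value outside its range is refused whole. The fingers move at their own pace and stop on an object; "grip_force" is the grip in N (left out, the last holds). Time passes only in rows, so rows that do not move let the fingers close. It gives the time, the measured TCP pose, the force, the opening and the grip force at its end, in the units of the state.
- readout.sense(): the state, without advancing time (a new reading comes with each control period).
- cams.snapshot(name): name is "side" or "top" or "wrist"; returns a dict with "pixels" (384x512x3 uint8, red, green, blue), "intrinsics" (3x3 intrinsics, pixels), "eye" and "rotation" of the camera in the world. Camera axes: x right, y down, z forward; pixel columns grow to the right and rows downward; lengths in m; the calibration is good to about 2 mm. A picture is of the moment at which its call begins. There is no depth.
- sign_off(): hands the job in; it is judged then, once.
The state is a dict: "t": time; "q": joint angles; "qd": joint speeds; "tau": joint torques, N m; "tcp_pos": TCP position; "tool_rot": TCP orientation; "force": force on the tool from outside, world axes, zero at the start; "ft_torque": the same for the moment, N m; "finger_gap": opening from 0.0 (shut) to 1.0 (fully open); "gripper_force": force on a finger pad.
Only numpy, scipy, OpenCV 4.12 (cv2) and the standard library are available. Lean on these libraries where they do the work, as an engineer would, in place of code of your own. Each camera call takes 0.05 s, during which the arm holds its last target. There are 200 camera calls.

## Working session

There is one attempt and no reset: what is moved stays moved. The work goes in short steps, Python scripts to look and compute and a tool call to move; the robot and the scene stay as the last step left them, time stands still between calls to the robot, and variables do not carry over. Pictures are saved under pics/ and viewed, at most 10 in all, crops included, and the job is handed in when it is done.

Besides the shell and the picture viewer there is one more tool, called after "Call:" as name(argument=value, ...) on one line, values as JSON. send_rows: Moves the arm, as the interface text tells. Its arguments: {"type":"object","properties":{"commands":{"type":"string"},"grip_force":{"type":"number"}},"required":["commands"]}

```bash
mkdir -p pics; ls
cat > h.py <<'E'
import numpy as np, cv2
from station import readout, cams, sign_off
def snap(n,f=None):
    s=cams.snapshot(n)
    if f: cv2.imwrite('pics/'+f,s['pixels'][:,:,::-1])
    return s
def ray(s,u,v,z):
    K=np.array(s['intrinsics']);R=np.array(s['rotation']);e=np.array(s['eye'])
    d=R@np.linalg.solve(K,[u,v,1]); return e+d*(z-e[2])/d[2]
def proj(s,p):
    K=np.array(s['intrinsics']);R=np.array(s['rotation']);e=np.array(s['eye'])
    c=K@(R.T@(np.array(p)-e)); return c[:2]/c[2]
E
python3 - <<'E'
from h import *
import pickle
a=snap('top');b=snap('side')
pickle.dump((a,b),open('s0.pkl','wb'))
for s in(a,b): print(s['eye'],np.round(s['rotation'],3).tolist(),np.array(s['intrinsics'])[0])
im=np.vstack([a['pixels'],b['pixels']])[:,:,::-1]
cv2.imwrite('pics/a.png',cv2.resize(a['pixels'][:,:,::-1],(768,576)));cv2.imwrite('pics/b.png',cv2.resize(b['pixels'][:,:,::-1],(768,576)))
s=readout.sense();print(s)
E
```

```text
pics
[ 0.4417957  -0.07227539  0.90707691] [0.711, -0.702, 0.03, -0.02] [369.24753044   0.         249.98689788]
[-0.13527146  0.83634427  0.84397901] [-0.258, 0.85, -0.436, 0.142] [493.70039739   0.         256.14710722]
{'t': 0.1, 'q': array([-1.52046753e+00,  5.28376167e-01,  1.43378796e+00,  2.52408962e-05,
        1.18140706e+00, -1.78504590e-01]), 'qd': array([-3.80190396e-04, -2.16681604e-03, -3.98815830e-03,  3.29961644e-04,
        6.87865088e-04, -6.08368531e-05]), 'tau': array([-1.33162875e-04, -4.43304884e+01, -1.78587091e+01, -2.81348321e-04,
        3.91051974e-03,  4.70797076e-06]), 'tcp_pos': array([ 0.14177601, -0.60805476,  0.23842525]), 'tool_rot': array([ 9.93461610e-01,  1.14162390e-01,  7.50036939e-05, -9.86489521e-04]), 'force': array([ 0.12501258, -0.51969036,  0.07821579]), 'ft_torque': array([0.01923707, 0.04896915, 0.00360452]), 'gripper_force': 0.0, 'finger_gap': 1.0027047200464245}
```

```bash
sed -i "s/R=np.array(s\['rotation'\])/R=Rot.from_quat(s['rotation']).as_matrix()/; 1a from scipy.spatial.transform import Rotation as Rot" h.py; python3 -c "
from h import *;import pickle
a,b=pickle.load(open('s0.pkl','rb'));print(ray(a,256,192,0),ray(b,256,192,0))"
```

```text
[ 0.50213452 -0.10001562  0.        ] [ 0.56642705 -0.16820179  0.        ]
```

View pics/a.png

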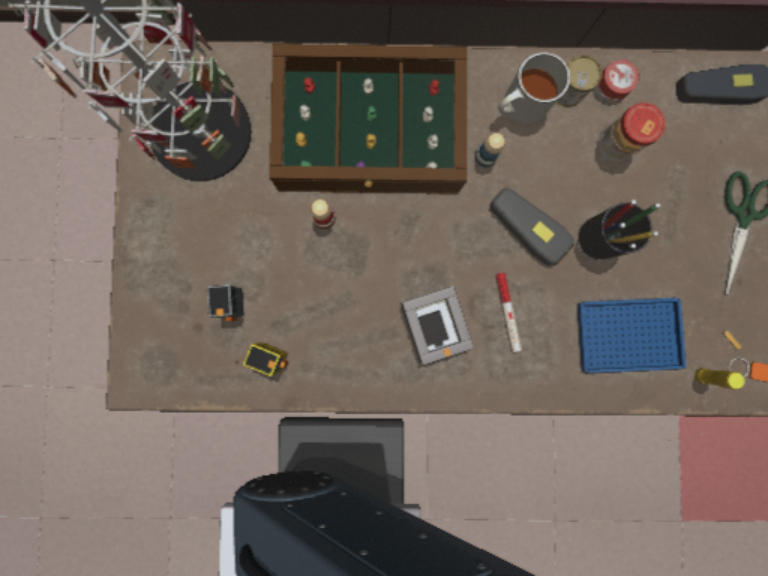

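View pics/b.png

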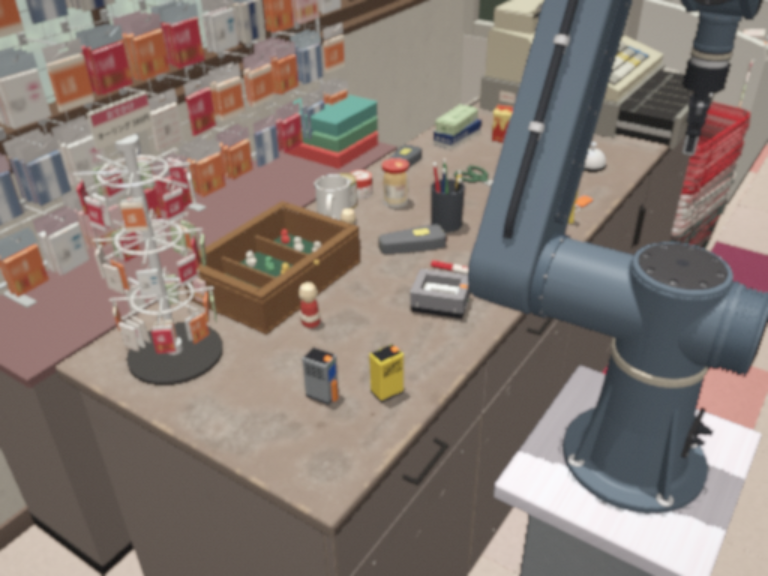

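The top view (768 px scale) shows two candidates for the battery. One is dark grey with a black top at (222,302), with an orange mark and rib towards (222,318). The other is yellow at (265,358), the look-alike, which I'll leave. The charger is at (437,325), with its orange mark at (447,352). The marker is at (510,312), the red doll at (322,212) and the scanner at (532,225). I choose the grey battery and will check it in a close crop.

Run:
```python
from h import *;import pickle
a,b=pickle.load(open('s0.pkl','rb'))
p=a['pixels'][:,:,::-1]
# crops: battery x125-205,y180-260 ; charger x260-320,y185-245
c1=cv2.resize(p[185:245,130:190],(400,400),interpolation=cv2.INTER_CUBIC)
c2=cv2.resize(p[185:245,262:322],(400,400),interpolation=cv2.INTER_CUBIC)
cv2.imwrite('pics/c.png',np.hstack([c1,c2]))
```

```text
(no output)
```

View pics/c.png

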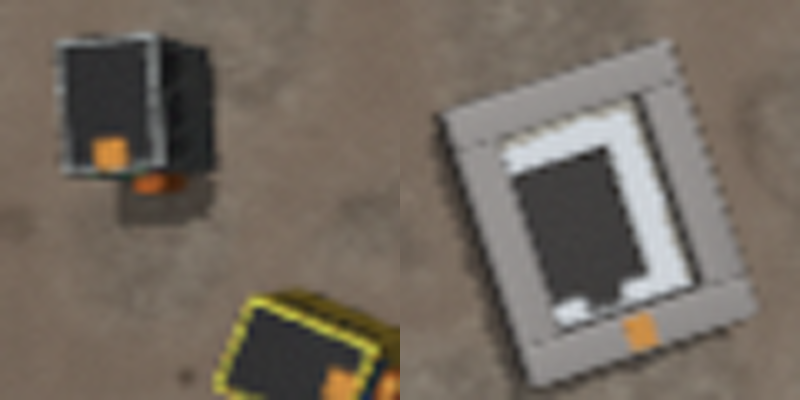

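Run:
```python
from h import *;import pickle
a,b=pickle.load(open('s0.pkl','rb'))
def P(x,y,o,z): return ray(a,(x+.5)/6.6667-.5+o,(y+.5)/6.6667-.5+185,z)[:2]
def show(n,pts,o,z,key):
    c=np.array([P(x-(400 if o>200 else 0),y,o,z) for x,y in pts])
    L=[np.linalg.norm(c[i]-c[(i+1)%4])*1e3 for i in range(4)]
    m=c.mean(0); # pts TL,TR,BR,BL; +x = from bottom edge to top edge
    d=(c[0]+c[1]-c[2]-c[3])/2; d2=(c[0]+c[3]-c[1]-c[2])/2
    print(n,'c',m.round(4),'sides',np.round(L,1),'yaw',np.arctan2(d[1],d[0]).round(4),'yaw(y)',np.arctan2(-d2[0],d2[1]).round(4)); return m,np.arctan2(d[1],d[0])
show('bat',[(57,38),(158,33),(165,165),(65,173)],130,.085,0)
m,y=show('chg',[(442,112),(668,40),(757,308),(535,385)],262,.05,0)
o,yo=show('open',[(513,175),(608,148),(648,275),(556,305)],262,.028,0)
r=o-m;R=np.array([[np.cos(y),np.sin(y)],[-np.sin(y),np.cos(y)]]);print('offset in chg',R@r,yo-y)
# yellow, for clearance
print('yellow',P(300,365,130,.085))
print('marker',ray(a,507/1.5,275/1.5,.01),ray(a,516/1.5,350/1.5,.01))
print('doll',ray(a,322/1.5,210/1.5,.08))
s=readout.sense();print(Rot.from_quat(s['tool_rot']).as_matrix().round(3))
```

```text
bat c [0.4759 0.1459] sides [33.5 44.1 33.1 45.1] yaw 0.0869 yaw(y) 0.077
chg c [ 0.4436 -0.1818] sides [83.1 98.  81.8 99.7] yaw 0.33 yaw(y) 0.3303
open c [ 0.4383 -0.1777] sides [35.4 47.3 34.6 48.6] yaw 0.3184 yaw(y) 0.3052
offset in chg [-0.00373987  0.00557433] -0.011656169025249019
yellow [0.38969889 0.0810823 ]
marker [ 0.52521477 -0.30027393  0.01      ] [ 0.40366044 -0.3142094   0.01      ]
doll [ 0.61364807 -0.00274341  0.08      ]
[[ 0.974  0.227 -0.   ]
 [ 0.227 -0.974  0.002]
 [ 0.    -0.002 -1.   ]]
```

Call:
send_rows(commands="85 0 0 0 0.82;85 0 0 0 0.82;85 0 0 0 0.82;85 0 0 0 0.82;85 1 -1 0 0;85 1 -1 0 0;85 1 -1 0 0;85 1 -1 0 0;85 1 -1 0 0;85 1 -1 0 0;85 1 -1 0 0;85 1 -1 0 0;85 1 -1 0 0;85 1 -1 0 0;85 1 -1 0 0;85 1 -1 0 0;85 1 -1 0 0;85 1 -1 0 0;85 1 -1 0 0;85 0 -1 0 0")

```text
t: 1.77
tcp_pos: [0.445, -0.2882, 0.2392]
tool_rot: [1.0, 0.001, 0.001, 0.001]
force: [0.9, -0.8, 0.8]
finger_gap: 0.995
gripper_force: 0.0
```

Call:
send_rows(commands="85 0 -1 0 0;85 0 -1 0 0;85 0 -1 0 0;85 0 -1 0 0;85 0 -1 0 0;85 0 0 0 0;85 0 0 0 0")

```text
t: 2.35
tcp_pos: [0.4416, -0.188, 0.2392]
tool_rot: [1.0, 0.001, -0.0, 0.0]
force: [0.2, -0.3, -0.3]
finger_gap: 0.996
gripper_force: 0.0
```

Run:
```python
from h import *;import pickle
s=snap('wrist');pickle.dump((s,readout.sense()),open('w1.pkl','wb'))
print(s['eye'],ray(s,256,192,.03))
cv2.imwrite('pics/d.png',cv2.resize(s['pixels'][:,:,::-1],(800,600),interpolation=cv2.INTER_CUBIC))
print(readout.sense()['tcp_pos'],Rot.from_quat(readout.sense()['tool_rot']).as_matrix().round(3)[:,0])
```

```text
[ 0.51550016 -0.18792661  0.37415192] [ 0.41349179 -0.18659834  0.03      ]
[ 0.44205224 -0.1889702   0.23931557] [1.    0.001 0.   ]
```

View pics/d.png

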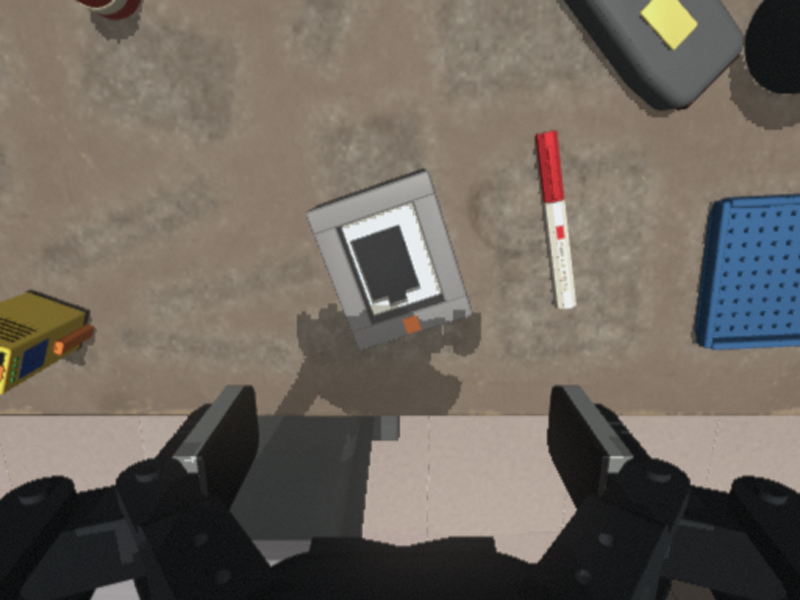

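The wrist view shows the charger, with its rim from (308,212) to (470,310) and its mark at (411,324), and the dark seat opening at about (385,262). I'll crop closer for a second measurement of the opening.

Run:
```python
from h import *;import pickle
s,_=pickle.load(open('w1.pkl','rb'))
p=s['pixels'][105:225,190:310][:,:,::-1]
cv2.imwrite('pics/e.png',cv2.resize(p,(600,600),interpolation=cv2.INTER_CUBIC))
```

```text
(no output)
```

View pics/e.png

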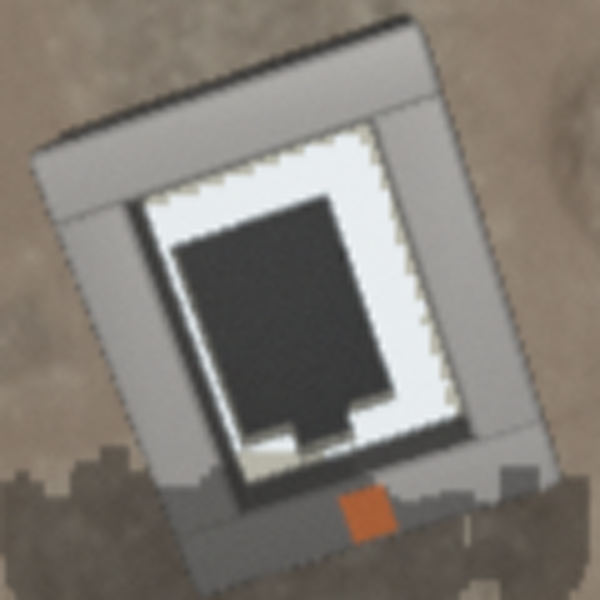

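The close crop shows the opening corners at (175,245), (329,197), (393,393) and (243,441), with the notch facing the orange mark at (370,514). The rim corners are at (33,155), (420,20), (562,478) and (197,590).

Run:
```python
from h import *;import pickle
s,_=pickle.load(open('w1.pkl','rb')); a,b=pickle.load(open('s0.pkl','rb'))
def go(n,s,sc,ox,oy,pts,zs):
    f=lambda x,y,z: ray(s,(x+.5)/sc-.5+ox,(y+.5)/sc-.5+oy,z)[:2]
    # lines: each edge with own z -> corner avg by edges
    E=[]
    for i in range(4):
        E.append([f(*pts[i],zs[i]),f(*pts[(i+1)%4],zs[i])])
    def X(e,g):
        A=np.array([e[1]-e[0],-(g[1]-g[0])]).T; return e[0]+(e[1]-e[0])*np.linalg.solve(A,g[0]-e[0])[0]
    c=np.array([X(E[i-1],E[i]) for i in range(4)])
    d=(c[0]+c[1]-c[2]-c[3])/2; d2=(c[0]+c[3]-c[1]-c[2])/2
    print(n,c.mean(0).round(4),'sides',[round(1e3*np.linalg.norm(c[i]-c[(i+1)%4]),1) for i in range(4)],'yaw',np.arctan2(d[1],d[0]).round(3),np.arctan2(-d2[0],d2[1]).round(3))
# edges: top(+x), right(-y), bottom(-x), left(+y)
rim=[(33,155),(420,20),(562,478),(197,590)]
op=[(175,245),(329,197),(393,393),(243,441)]
go('rim',s,5,190,105,rim,[.05]*4)
go('open28',s,5,190,105,op,[.028]*4)
go('openmix',s,5,190,105,op,[.028,.028,.018,.028])
opt=[(113,175),(208,148),(248,275),(156,305)]
go('topmix',a,6.6667,262,185,opt,[.028,.018,.028,.028])
```

```text
rim [ 0.4446 -0.1809] sides [np.float64(82.0), np.float64(100.0), np.float64(82.9), np.float64(99.1)] yaw 0.32 0.322
open28 [ 0.4398 -0.1762] sides [np.float64(35.3), np.float64(46.3), np.float64(35.7), np.float64(46.9)] yaw 0.311 0.312
openmix [ 0.4385 -0.1766] sides [np.float64(35.3), np.float64(48.9), np.float64(35.8), np.float64(49.6)] yaw 0.311 0.312
topmix [ 0.4385 -0.1784] sides [np.float64(36.7), np.float64(47.3), np.float64(35.9), np.float64(48.6)] yaw 0.318 0.305
```

Call:
send_rows(commands="85 0.5 -1 0 0;85 0.5 -1 0 0;85 0.5 -1 0 0;85 0.2 -1 0 0;85 0 -1 0 0;85 0 -1 0 0;85 0 -1 0 0;85 0 -1 0 0;85 0 -1 0 0;85 0 -1 0 0;85 0 -1 0 0;85 0 -1 0 0;85 0 -1 0 0;85 0 -1 0 0;85 0 -1 0 0;85 0 -1 0 0;85 0 -0.75 0 0;85 0 0 0 -0.6;85 0 0 0 -0.6;85 0 0 0 0")

```text
t: 4.07
tcp_pos: [0.477, 0.1457, 0.2392]
tool_rot: [0.999, 0.042, 0.0, 0.0]
force: [-0.2, 0.3, -0.2]
finger_gap: 0.994
gripper_force: 0.0
```

Run:
```python
from h import *;import pickle
s=snap('wrist');st=readout.sense()
print(st['tcp_pos'],Rot.from_quat(st['tool_rot']).as_matrix().round(3)[:,0])
c=proj(s,[.476,.146,.085]).round();print(c)
x=int(np.clip(c[0]-80,0,352));y=int(np.clip(c[1]-60,0,264));print(x,y)
pickle.dump((s,x,y),open('w2.pkl','wb'))
cv2.imwrite('pics/f.png',cv2.resize(s['pixels'][y:y+120,x:x+160,::-1],(800,600),interpolation=cv2.INTER_CUBIC))
```

```text
[0.47684319 0.14561366 0.23919131] [0.997 0.082 0.   ]
[257. 181.]
177 121
```

View pics/f.png

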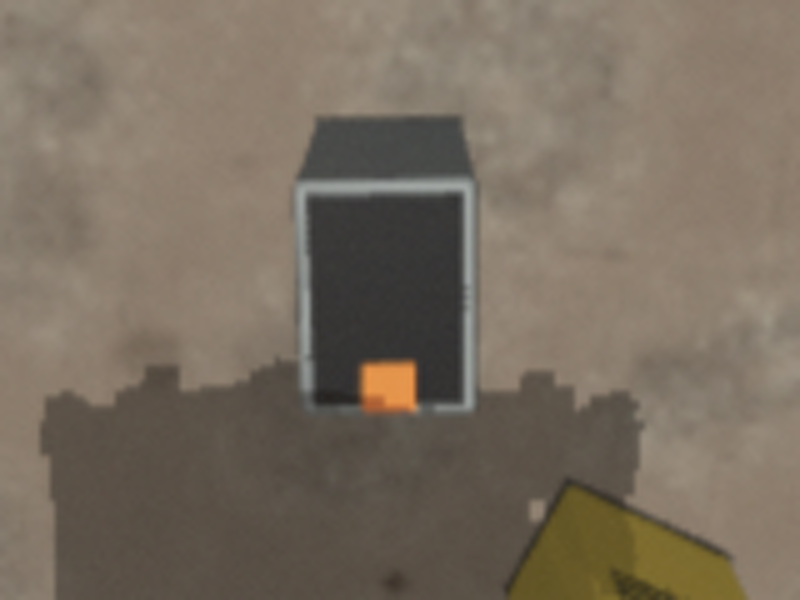

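The battery is square to the tool, with its top face spanning (297,178) to (475,411) and its orange mark at (388,386), facing -x. The yellow look-alike at the lower right is clear of the fingers.

Run:
```python
from h import *;import pickle
s,x,y=pickle.load(open('w2.pkl','rb'))
c=np.array([ray(s,(u+.5)/5-.5+x,(v+.5)/5-.5+y,.085)[:2] for u,v in [(297,178),(475,178),(475,411),(303,411)]])
d=(c[0]+c[1]-c[2]-c[3])/2
print(c.mean(0),np.linalg.norm(c-np.roll(c,-1,0),axis=1),np.arctan2(d[1],d[0]))
```

```text
[0.47674316 0.14848892] [0.03262278 0.04498494 0.03290953 0.04497731] 0.0921981836138457
```

Call:
send_rows(commands="85 0 0 1 0;85 0 0 1 0;85 0 0 1 0;85 0 0 1 0;85 0 0 1 0;85 0 0 1 0;85 0 0 1 0")

```text
t: 4.7
tcp_pos: [0.4769, 0.1454, 0.0984]
tool_rot: [0.999, 0.041, 0.001, 0.0]
force: [0.1, 0.6, -0.4]
finger_gap: 0.993
gripper_force: 0.0
```

Call:
send_rows(commands="85 0 -0.1 0.75 0;85 0 0 0.75 0;85 0 0 0.7 0;85 0 0 0 0;60 0 0 0 0;45 0 0 0 0;45 0 0 0 0;40 0 0 0 0;30 0 0 0 0;30 0 0 0 0;30 0 0 0 0;30 0 0 0 0;30 0 0 0 0", grip_force=30)

```text
t: 5.78
tcp_pos: [0.4764, 0.1483, 0.0562]
tool_rot: [0.999, 0.042, 0.001, 0.0]
force: [-0.5, -1.0, 6.6]
finger_gap: 0.395
gripper_force: 34.0
```

Call:
send_rows(commands="30 0 0 -0.3 0;30 0 0 -0.7 0;30 0 0 -1 0;30 0 0 -1 0;30 0 0 -1 0;30 0 0 -1 0;30 0 0 -1 0;30 0 0 0 0.6;30 0 0 0 0.6;30 0 0 0 0")

```text
t: 6.62
tcp_pos: [0.4753, 0.1483, 0.1759]
tool_rot: [1.0, -0.0, 0.0, -0.0]
force: [-0.1, -1.3, -2.0]
finger_gap: 0.39
gripper_force: 33.4
```

Call:
send_rows(commands="30 -0.2 0.5 0 0;30 -0.2 1 0 0;30 -0.2 1 0 0;30 -0.2 1 0 0;30 -0.2 1 0 0;30 -0.2 1 0 0;30 -0.2 1 0 0;30 -0.2 1 0 0;30 -0.2 1 0 0;30 -0.1 1 0 0;30 0 1 0 0;30 0 1 0 0;30 0 1 0 0;30 0 1 0 0;30 0 1 0 0;30 0 1 0 0;30 0 0.75 0 0;30 0 0 0 -0.9;30 0 0 0 -0.9;30 0 0 0 -0.9")

```text
t: 8.28
tcp_pos: [0.4364, -0.1772, 0.1748]
tool_rot: [0.995, 0.095, -0.001, -0.001]
force: [0.2, -0.0, -1.6]
finger_gap: 0.396
gripper_force: 33.2
```

Call:
send_rows(commands="30 0 0 0 -0.9;30 0 0 0 -0.87;30 0 0 0 0;30 0 0 0 0;30 0 0 0 0")

```text
t: 8.7
tcp_pos: [0.4372, -0.1767, 0.1751]
tool_rot: [0.988, 0.155, -0.0, -0.0]
force: [-0.2, 0.4, -1.8]
finger_gap: 0.396
gripper_force: 33.2
```

Run:
```python
from h import *;import pickle
w=snap('wrist');a=snap('top');st=readout.sense()
p=st['tcp_pos'];R=Rot.from_quat(st['tool_rot']).as_matrix()
print(p,np.arctan2(R[1,0],R[0,0]),R[:,2],st['force'],st['finger_gap'])
print('tool-frame shift to opening (units .02)',R.T@(np.array([.4385,-.1775,p[2]])-p)/.02)
pickle.dump((w,a),open('w3.pkl','wb'))
c=proj(a,[p[0],p[1],p[2]+.03]);x,y=int(c[0]-30),int(c[1]-30);print(x,y)
cv2.imwrite('pics/g.png',np.hstack([cv2.resize(a['pixels'][y:y+60,x:x+60,::-1],(300,300),interpolation=cv2.INTER_CUBIC),cv2.resize(w['pixels'][:,:,::-1],(400,300))]))
```

```text
[ 0.4374248  -0.17673769  0.17519385] 0.3113069459841313 [-4.23652719e-04  2.08944560e-04 -9.99999888e-01] [ 0.75455508  0.62111606 -1.25882035] 0.3946856074797727
tool-frame shift to opening (units .02) [ 3.95009441e-02  5.27504805e-02 -3.07396144e-05]
269 189
```

View pics/g.png

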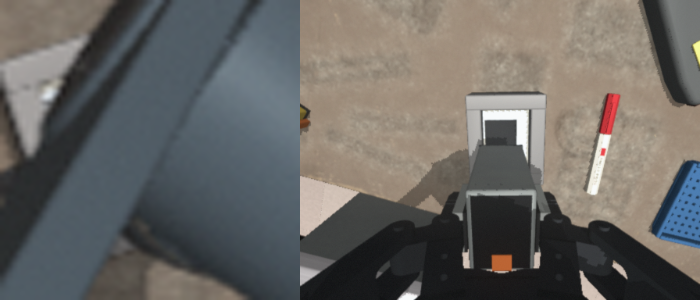

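The battery hangs upright over the charger with its mark towards -x and is aligned with the opening. I'll descend, taking the last part slowly.

Call:
send_rows(commands="30 0.04 0.05 0.5 0;30 0 0 1 0;30 0 0 1 0;30 0 0 0.8 0;30 0 0 0.4 0;30 0 0 0.3 0;30 0 0 0.2 0;30 0 0 0 0;30 0 0 0 0")

```text
t: 9.55
tcp_pos: [0.4391, -0.1777, 0.0917]
tool_rot: [0.988, 0.155, 0.0, 0.0]
force: [-0.4, 0.8, -0.9]
finger_gap: 0.393
gripper_force: 33.2
```

Run:
```python
from h import *
w=snap('wrist');st=readout.sense()
p=st['tcp_pos'];R=Rot.from_quat(st['tool_rot']).as_matrix()
print(p,np.arctan2(R[1,0],R[0,0]),st['force'])
print(R.T@(np.array([.4385,-.1775,p[2]])-p)/.02)
cv2.imwrite('pics/h.png',cv2.resize(w['pixels'][110:290,156:396,::-1],(800,600),interpolation=cv2.INTER_CUBIC))
```

```text
[ 0.43921632 -0.17774517  0.09187961] 0.31189285687557405 [-0.18515092  0.08186791 -1.05309438]
[-3.03261973e-02 -2.26577058e-02 -5.04296487e-05]
```

View pics/h.png

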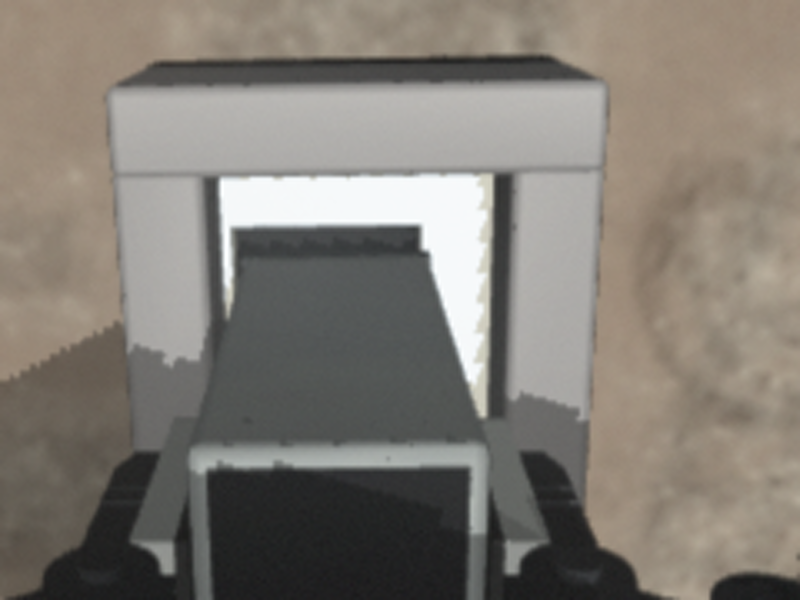

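The opening's +x edge is visible at (234..421, 228) and the battery foot edge at about (245..430, 252). The battery sits slightly to the right, so I'll work out both offsets.

Run:
```python
from h import *
w=snap('wrist');st=readout.sense()
p=st['tcp_pos'];R=Rot.from_quat(st['tool_rot']).as_matrix();k=800/240
f=lambda u,v,z:(R.T@(ray(w,(u+.5)/k-.5+156,(v+.5)/k-.5+110,z)-p))*1e3
for z in(.028,): print('open',f(234,228,z),f(421,228,z))
print('foot',f(245,254,p[2]-.0562),f(430,254,p[2]-.0562))
print('rim outer +x',f(110,88,.05),f(606,84,.05))
```

```text
open [ 24.15168316 -19.88428222  63.97546651] [24.09448614 16.18742667 64.02254224]
foot [ 21.08952529 -17.18612951  56.19796866] [21.03317361 17.35422328 56.24304435]
rim outer +x [ 53.45174834 -37.41460391  41.98080483] [53.99547704 44.47200056 42.08832167]
```

Call:
send_rows(commands="30 0.05 -0.095 0 0;30 0 0 0.15 0;30 0 0 0.15 0;30 0 0 0.05 0;30 0 0 0.05 0;30 0 0 0.05 0;30 0 0 0 0;30 0 0 0 0")

```text
t: 10.32
tcp_pos: [0.4391, -0.1753, 0.0822]
tool_rot: [0.988, 0.155, -0.0, -0.0]
force: [0.5, -0.3, -1.5]
finger_gap: 0.393
gripper_force: 33.2
```

Call:
send_rows(commands="30 0 0 0.05 0;30 0 0 0.05 0;30 0 0 0.05 0;30 0 0 0 0;30 0 0 0 0")

```text
t: 10.73
tcp_pos: [0.4391, -0.1753, 0.0792]
tool_rot: [0.988, 0.155, -0.0, -0.0]
force: [0.4, 0.6, -1.5]
finger_gap: 0.392
gripper_force: 33.2
```

Call:
send_rows(commands="30 0 0 0.05 0;30 0 0 0.05 0;30 0 0 0.05 0;30 0 0 0.05 0;30 0 0 0 0;30 0 0 0 0")

```text
t: 11.23
tcp_pos: [0.4391, -0.1753, 0.0752]
tool_rot: [0.988, 0.155, -0.0, -0.0]
force: [0.1, 0.6, -1.4]
finger_gap: 0.393
gripper_force: 33.2
```

Call:
send_rows(commands="30 0 0 0.03 0;30 0 0 0.03 0;30 0 0 0.03 0;30 0 0 0 0;30 0 0 0 0")

```text
t: 11.65
tcp_pos: [0.4392, -0.1754, 0.0742]
tool_rot: [0.988, 0.155, 0.0, 0.0]
force: [-1.6, 0.8, 5.8]
finger_gap: 0.393
gripper_force: 33.9
```

Contact came at the expected home height: TCP 0.0742 is the floor at 18 mm plus 56 mm. I'll let go and retreat.

Call:
send_rows(commands="34 0 0 0 0;38 0 0 0 0;45 0 0 0 0;60 0 0 0 0;75 0 0 0 0;75 0 0 0 0;75 0 0 0 0;75 0 0 -0.5 0;75 0 0 -1 0;75 0 0 -1 0;75 0 0 -1 0;75 0 0 -1 0;75 0 0 -1 0;75 0 0 -1 0;75 0 0 -1 0;75 0 0 0 0;75 0 0 0 0")

```text
t: 13.07
tcp_pos: [0.4395, -0.1756, 0.2243]
tool_rot: [0.988, 0.155, 0.001, 0.001]
force: [-0.1, 0.4, -0.1]
finger_gap: 0.88
gripper_force: 0.0
```

Run:
```python
from h import *
w=snap('wrist');b=snap('side');st=readout.sense()
print(st['tcp_pos'],st['force'],st['finger_gap'])
c=proj(b,[.4385,-.1775,.06]).astype(int);x,y=c-[40,40];print(c)
for z in(.103,.113):print(z,[proj(w,[.4385+.023*i*np.cos(.312),-.1775+.023*i*np.sin(.312),z]).round(1) for i in(-1,1)])
c2=proj(w,[.4385,-.1775,.1]).astype(int);print(c2)
X,Y=c2-[60,60]
cv2.imwrite('pics/i.png',np.hstack([cv2.resize(b['pixels'][y:y+80,x:x+80,::-1],(400,400),interpolation=cv2.INTER_CUBIC),cv2.resize(w['pixels'][Y:Y+120,X:X+120,::-1],(400,400),interpolation=cv2.INTER_CUBIC)]))
```

```text
[ 0.43847181 -0.17487492  0.22271775] [-0.26687506  0.65398505  0.46784494] 0.8794069250543097
[294 186]
0.103 [array([258.3, 217.2]), array([258.3, 164.5])]
0.113 [array([258.4, 221.5]), array([258.4, 167.1])]
[258 190]
```

View pics/i.png

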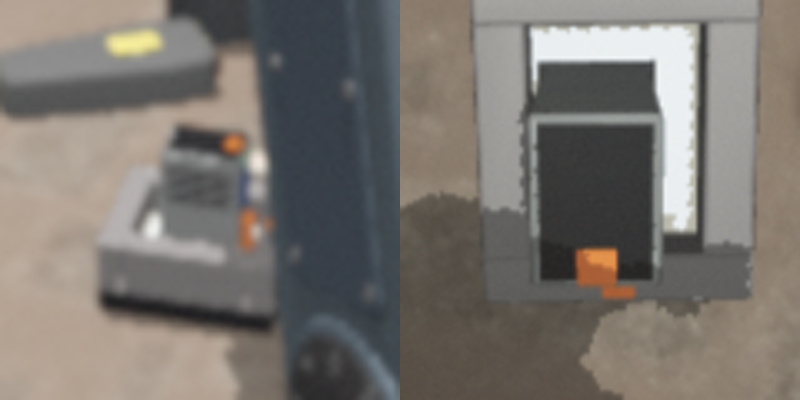

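The battery stands upright in the seat, with its top face from (530,113) to (662,283) and its rib to the marked side. Its top face measures 51 px long, against 52.7 px expected when home and 54.4 px when standing on the plate. The gripper is clear.

```bash
python3 -c "
from station import sign_off;print(sign_off())"
```

```text
the job is handed in; nothing more can be done
None
```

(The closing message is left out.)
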